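# Set the stop pin and hold a figurine base square in the lining jig

### The arm

A 6-joint arm with a two-finger parallel gripper is mounted at the origin on the work surface. World frame = base frame: x ahead of the robot, y to its left, z up, the work surface at z = 0. Lengths are in mm, angles in rad, forces in N, time in s.
With the tool pointing down it reaches from about 275 to 850 mm from the base axis. Payload 19 kg.
Tool frame: the origin (TCP) lies at the very end of the fingers, on their centre line; the grasp point (between the pads) lies 19 mm behind it; z points along the fingers, y is the line along which they close (so a half turn about z gives the same grasp; the last joint's range is limited). The gripper opens to 85 mm and grips with 20 to 120 N. Pads are 22 mm wide; open, the fingers measure 114 mm over their backs; the gripper's body (76 mm by 85 mm) begins 54 mm behind the grasp point. The pads swing forward as they close: fully open they stand 13 mm farther back than shut.
Start: joints at [-1.388, 0.15, 1.437, -0, 1.554, -0.134], TCP at [179.102, -546.363, 231.267] pointing down, gripper open.
Joint ranges: [-2.8, 2.8], [-0.68, 2.1], [0.12, 2.68], [-1.39, 4.53], [0.16, 2.79], [-2.81, 2.81]. Speed limits (rad/s): [1.89, 1.89, 2.22, 3.01, 3.01, 3.01].

### API

Orientations are given as a rotation vector (axis times angle).
In Python, from rig import robot, solver, cams gives the robot as it stands. Calls block until the motion is done:
- robot.goto(position, orientation): joint-space move of the TCP to a pose.
- robot.move_l(position, frame=None, v=150): straight line of the TCP; frame=None keeps the orientation; v is the mean speed in mm/s.
- robot.set_joints(angles): joint-space move.
- robot.grip(opening, f_grip=None): finger opening in mm; f_grip is the grip in N (None keeps the last); returns when the fingers have stopped.
- robot.sleep(seconds).
- solver.inverse_kinematics(position, orientation): joint angles nearest the present ones, or None.
- robot.get_state(): the state.
- cams.snapshot(name): name is "scene" or "top"; returns a dict with "image" (420x560x3 uint8, red, green, blue), "camera_matrix" (3x3 intrinsics, pixels), "camera_from_world" (4x4, takes a point from world to camera coordinates). Camera axes: x right, y down, z forward; pixel columns grow to the right and rows downward; lengths in mm; the calibration is good to about 2 mm. A picture is of the moment at which its call begins. There is no depth.
A pose or a line that the arm cannot do raises robot.PlanningError and nothing moves.
- robot.close_job(): hands the job in; it is judged then, once.
The state is a dict: "clock": time; "joints": joint angles; "joint_vel": joint speeds; "tau": joint torques, N m; "eef_pos": TCP position; "eef_rot": TCP orientation; "contact_force": force on the tool from outside, world axes, zero at the start; "wrist_torque": the same for the moment, N m; "width": finger opening in mm; "finger_force": force on a finger pad.
Only numpy, scipy, OpenCV 4.12 (cv2) and the standard library are available. Lean on these libraries where they do the work, as an engineer would, in place of code of your own. Each camera call takes 0.05 s, during which the arm holds its last target. There are 200 camera calls.

### The job

Set up the lining jig for the dark wooden figurine base: lift the red-knobbed stop pin out of the pin block, drop it knob up and all the way down into the red-ringed hole of the jig, and let go of it. Then lay the base flat on the jig's bed and press it into the corner that fence and pin make on the roomy side of the pin, one long side against the fence and one end against the pin, both at once. Finish while still holding it pressed firmly against both so that the painter can rule its gold line, and leave everything else on the table where it is.

Things in the scene. Friction and masses are not known exactly. Their poses are not given: they have to be found in the camera images.
- jig: lining jig, fixed: aluminium plate 150 (x) by 240 (y) by 28 mm high; its flat top is the bed. Origin: centre of the underside. x points across the bed to the fence, y along the fence to the red-ringed hole. Two blind stop holes 11.2 mm wide, 22 mm deep, countersunk 2 mm, each in a thin painted ring: red at x 17, y 75 mm; blue (unused) at x 17, y 35 mm
- fence: dark steel bar with a white scale, fixed on the bed along the jig's whole +x edge: 240 mm long, 22 mm wide, only 12 mm high above the bed. Origin: middle of the lower edge of the face that the base is pressed against (45 mm to +x of the jig's middle, at bed height); axes as the jig's
- red_hole (a point): centre of the mouth of the red-ringed hole, at bed height (28 mm above the table), 28 mm in front of the fence face; axes as the jig's
- seat (a point): point on the bed under the middle of the base when the base is home against fence and pin (28 mm from the fence face, 50 mm to -y of the hole); axes as the jig's. The pin has play in its hole, so under load the base can come to rest 1 to 2 mm to either side along y
- pin_block: pale wooden block 190 (x) by 50 (y) by 34 mm high, fixed, with three parking holes like those of the jig (22 mm deep) in a row at x -60, 0 and 60 mm; one stop pin stands in each, in any order. Origin: centre of the underside
- red_pin: steel stop pin, loose, about 50 g: shank 10 mm thick with tapered foot, red knob 18 mm thick and 18 mm high on top, 70 to 88 mm above the foot. Origin: centre of the foot; z up along the pin. Starts upright, 22 mm deep in the pin block, its knob 48 to 66 mm above the block; home in the jig its knob is 48 to 66 mm above the bed
- blue_pin: a like pin with a blue knob, 98 mm long, for taller bases; stays in the pin block
- black_pin: a like pin with a black knob, 108 mm long, for taller bases; stays in the pin block
- base: the figurine base: solid block of dark wood, 56 (x) by 90 (y, the long way) by 40 mm high with straight sides, a thin brass line and two small holes on its top, loose, about 160 g. Origin: centre of the underside; z up. Starts flat on the table. Either end may go to the pin
- white_base: small white base, 50 by 50 by 30 mm, stays. Origin: centre of the underside
- horse: red and gold horse figurine, about 78 mm long, 66 mm high, on a brass foot 55 by 30 mm, stays. Origin: centre of the underside
- jar_red: red paint jar with white cap, 44 mm wide, 44 mm high, stays
- jar_gold: gold paint jar with white cap, 44 mm wide, 44 mm high, stays
- palette: white flower-shaped china palette, 182 mm wide, 13 mm high, stays
- brush: blue paintbrush lying on the table, 180 mm long, 8 mm thick, stays. Origin: under its middle, x along it

How it is judged:
By the outcome, as a careful person would: the job done as asked, in the order asked, and still so for the second after the job is handed in, while the arm keeps its last pose, push and grip.
It also fails if it takes over 54 s, if anything falls off the work surface, if the arm or the gripper's body presses on something with over 40 N, if the wrist force passes 120 N, or if a joint passes its speed limit or range.

## Working session

There is one attempt and no reset: what is moved stays moved. The work goes in short steps, each a Python script; the robot and the scene stay as the last script left them, time stands still between calls to the robot, and variables do not carry over. Pictures are saved under pics/ and viewed, at most 10 in all, crops included, and the job is handed in when it is done.

```bash
ls; mkdir -p pics; python3 - <<'E'
from rig import robot, solver, cams
import cv2,numpy as np
for n in("scene","top"):
    s=cams.snapshot(n); cv2.imwrite(f"pics/{n}0.png",s["image"][:,:,::-1]); np.savez(f"{n}0.npz",**s)
    T=np.linalg.inv(s["camera_from_world"]); print(n,s["camera_matrix"].round(1).tolist(),T.round(2).tolist())
st=robot.get_state();print(st)
E
```

```text
pics
scene [[404.2, 0.0, 280.3], [0.0, 404.2, 211.4], [0.0, 0.0, 1.0]] [[-0.25, 0.71, -0.66, 1189.08], [0.97, 0.2, -0.16, 111.24], [0.02, -0.67, -0.74, 795.1], [0.0, 0.0, 0.0, 1.0]]
top [[444.6, 0.0, 284.6], [0.0, 444.6, 209.1], [0.0, 0.0, 1.0]] [[-0.02, -1.0, 0.07, 456.31], [-1.0, 0.02, 0.01, -53.05], [-0.01, -0.07, -1.0, 1237.97], [0.0, 0.0, 0.0, 1.0]]
{'clock': 0.1, 'joints': array([-1.38800366e+00,  1.50918168e-01,  1.43793363e+00, -6.43449862e-06,
        1.55381394e+00, -1.33988776e-01]), 'joint_vel': array([-0.00086131, -0.00133555, -0.00142351, -0.00035339, -0.00063725,
       -0.00158098]), 'tau': array([ 1.96104185e-03, -7.14372754e+01, -5.71807766e+01, -4.25542485e-04,
        7.00869947e-03,  7.50511299e-05]), 'eef_pos': array([ 179.06335493, -546.17762228,  230.76258952]), 'eef_rot': array([-3.10120822e+00, -4.95352137e-01,  5.12127823e-05]), 'contact_force': array([-0.15922825, -0.12288491,  0.21338744]), 'wrist_torque': array([0.01265599, 0.02019987, 0.02366467]), 'finger_force': 0.0, 'width': 85.26470797864914}
```

View pics/top0.png

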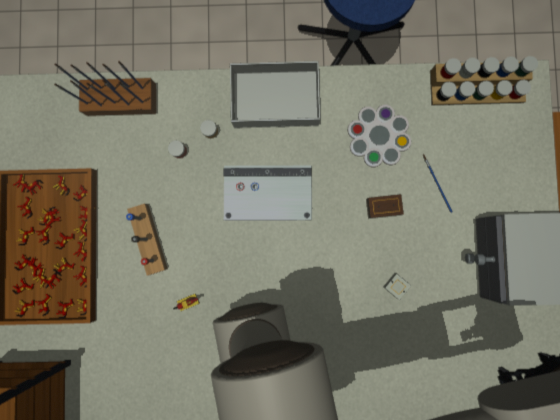

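View pics/scene0.png

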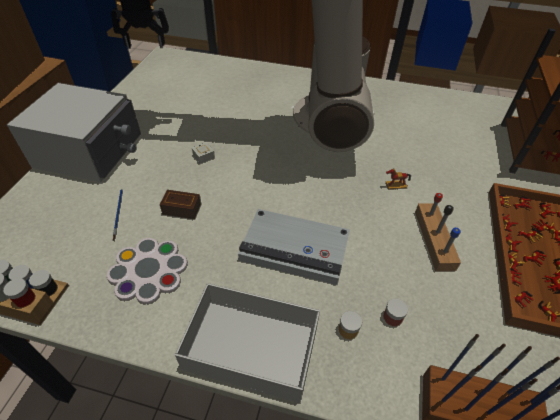

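The top view shows the jig at (267,193) with its fence up (+x) and the red ring at (240,187). The red pin's knob is at (145,261), the base at (385,206) and the block at (145,240). In the scene view the red knob is at (437,198) and the red ring at (324,254).

```bash
cat > h.py <<'E'
import cv2,numpy as np
def ray(s,px):
    T=np.linalg.inv(s["camera_from_world"]);K=s["camera_matrix"]
    d=T[:3,:3]@np.linalg.solve(K,[px[0],px[1],1.]);return T[:3,3],d
def plane(s,px,z):
    o,d=ray(s,px);return o+d*(z-o[2])/d[2]
def proj(s,p):
    c=s["camera_from_world"]@np.r_[p,1];q=s["camera_matrix"]@c[:3];return q[:2]/q[2]
def tri(s1,p1,s2,p2):
    o1,d1=ray(s1,p1);o2,d2=ray(s2,p2)
    a=np.linalg.lstsq(np.c_[d1,-d2],o2-o1,rcond=None)[0];u,v=o1+a[0]*d1,o2+a[1]*d2
    return (u+v)/2,np.linalg.norm(u-v)
def mask(s,color,box):
    x0,y0,x1,y1=box;h=cv2.cvtColor(s["image"],cv2.COLOR_RGB2HSV).astype(int);H,S,V=h[...,0],h[...,1],h[...,2]
    m={"red":((H<10)|(H>170))&(S>110)&(V>50),"ring":((H<12)|(H>165))&(S>50),"bluering":(H>95)&(H<130)&(S>70),
       "blue":(H>100)&(H<130)&(S>120),"brown":(H<20)&(S>90)&(V<140),"jig":(V>150)&(S<40)}[color]
    o=np.zeros(m.shape,np.uint8);o[y0:y1,x0:x1]=m[y0:y1,x0:x1];return o
def blob(m):
    n,l,st,c=cv2.connectedComponentsWithStats(m);i=1+np.argmax(st[1:,4]);return c[i],st[i,4],(l==i).astype(np.uint8)
def cen(m):
    y,x=np.nonzero(m);return np.array([x.mean(),y.mean()]),len(x)
E
python3 - <<'E'
from h import *
np.set_printoptions(precision=1,suppress=True)
T=dict(np.load("top0.npz"));S=dict(np.load("scene0.npz"))
a=blob(mask(T,"red",(138,254,156,268)));b=blob(mask(S,"red",(428,190,446,206)));print("knob",a[:2],b[:2],tri(T,a[0],S,b[0]))
a=blob(mask(T,"blue",(120,208,140,225)));b=blob(mask(S,"blue",(448,225,465,240)));print("blueknob",a[:2],b[:2],tri(T,a[0],S,b[0]))
for c,bt,bs in(("ring",(233,180,247,194),(316,247,332,261)),("bluering",(248,180,262,194),(300,243,315,257))):
    a=cen(mask(T,c,bt));b=cen(mask(S,c,bs));print(c,a,b,tri(T,a[0],S,b[0]),plane(T,a[0],28),plane(S,b[0],28))
for c,bx,z in(("brown",(360,190,410,222),40),):
    m=blob(mask(T,c,bx));r=cv2.minAreaRect(cv2.findContours(m[2],0,1)[0][0]);p=cv2.boxPoints(r);q=np.array([plane(T,x,z) for x in p])
    print(c,m[1],r,q,q.mean(0),np.linalg.norm(np.diff(q,axis=0),axis=1))
out=[]
for s,(x0,y0,x1,y1) in((T,(210,155,325,230)),(T,(350,180,420,230)),(S,(230,200,360,285)),(T,(115,195,175,285)),(S,(400,180,470,275)),(S,(150,180,210,225))):
    out.append(cv2.resize(s["image"][y0:y1,x0:x1],(266,266),interpolation=cv2.INTER_CUBIC))
cv2.imwrite("pics/c.png",np.vstack([np.hstack(out[:3]),np.hstack(out[3:])])[:,:,::-1])
E
```

```text
knob (array([144.5, 260.8]), np.int32(35)) (array([437.9, 197.1]), np.int32(50)) (array([414.3, 321.9,  93.3]), np.float64(1.0924587916613504))
blueknob (array([129.7, 216.6]), np.int32(25)) (array([455.1, 232. ]), np.int32(47)) (array([528.3, 356.5, 102.9]), np.float64(1.43330873932906))
ring (array([239.4, 185.5]), 14) (array([324.4, 253.2]), 32) (array([611.1,  81.4,  32.4]), np.float64(1.597841321335622)) [611.5  82.7  28. ] [607.9  80.4  28. ]
bluering (array([255.7, 184.8]), 6) (array([307.7, 249.5]), 27) (array([611.4,  39.1,  32.5]), np.float64(3.1380899234024238)) [612.2  37.9  28. ] [607.6  40.2  28. ]
brown 619 ((385.2316589355469, 205.5853729248047), (19.104658126831055, 32.57730484008789), 83.6598129272461) [[ 567.8 -265.8   40. ]
 [ 575.4 -353.4   40. ]
 [ 524.  -356.9   40. ]
 [ 516.4 -269.6   40. ]] [ 545.9 -311.4   40. ] [87.9 51.6 87.6]
```

View pics/c.png

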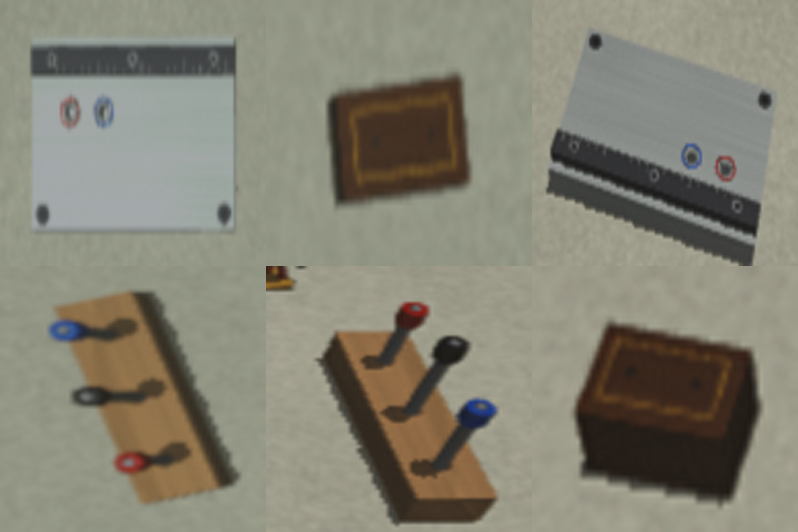

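The crops confirm the layout: the red pin is at the near (-x) end of the block, and the base is turned about 5°. Knob height (93 measured, 91 expected) and row length (119 vs 120) agree with the given sizes. I'll lift the pin now.

```bash
cat >> h.py <<'E'
from scipy.spatial.transform import Rotation as Ro
def down(ydir):
    y=np.r_[ydir,0.][:3];y=y/np.linalg.norm(y);z=np.array([0,0,-1.]);return Ro.from_matrix(np.c_[np.cross(y,z),y,z]).as_rotvec()
def st(robot,t=""):
    s=robot.get_state();print(t,"t%.1f"%s["clock"],"p",s["eef_pos"].round(1),"F",s["contact_force"].round(1),"w%.1f ff%.1f"%(s["width"],s["finger_force"]));return s
E
python3 - <<'E'
from rig import robot, solver, cams
from h import *
np.set_printoptions(precision=2,suppress=True)
T=dict(np.load("top0.npz"))
g=T["image"].astype(int).max(2); print(g[190,215:232],g[190,305:320],g[210:225,270],g[160:182,270])
p=np.array([414.3,321.9])
u=np.array([114,34.6]);y=np.array([-u[1],u[0]])
js=[(solver.inverse_kinematics(np.r_[p,160],down(s*y)),s) for s in(1,-1)]
for j in js: print(j)
s=min([j for j in js if j[0] is not None],key=lambda j:abs(j[0][5]))[1]
R=down(s*y)
robot.grip(50,40)
robot.goto(np.r_[p,150],R); st(robot)
robot.move_l(np.r_[p,73],v=100); st(robot,"down")
robot.grip(10,40); st(robot,"grip")
robot.sleep(.2);st(robot)
robot.move_l(np.r_[p,160],v=100); st(robot,"up")
for n in("scene","top"):
    q=cams.snapshot(n);np.savez(n+"1.npz",**q);cv2.imwrite(f"pics/{n}1.png",q["image"][:,:,::-1])
E
```

```text
[155 154 154 155 155 155 155 153 154 164 167 168 167 168 167 167 167] [166 166 166 166 166 163 137 144 148 148 148 150 151 151 150] [168 170 170 170 170 170 168 168 168 149 134 151 155 155 155] [153 152 149 149 149 154 159 137  88  69  71  73  79  84  86  85 121 161
 166 166 167 168]
(array([ 0.51,  0.08,  1.66,  0.  ,  1.4 , -1.35]), 1)
(array([ 0.51,  0.08,  1.66, -0.  ,  1.4 ,  1.79]), -1)
 t3.7 p [414.7 321.5 150. ] F [0.3 0.3 0.9] w49.9 ff0.0
down t4.6 p [414.6 322.1  73.6] F [-0.2 -0.2 -0.3] w50.0 ff0.0
grip t5.0 p [414.5 322.1  73.5] F [-0.1  0.5  5.9] w16.8 ff39.0
 t5.2 p [414.6 322.1  73.5] F [-0.1  0.7  5.7] w16.7 ff39.0
up t6.2 p [414.  321.7 159.3] F [-0.3 -0.1 -1.1] w16.9 ff39.1
```

View pics/scene1.png

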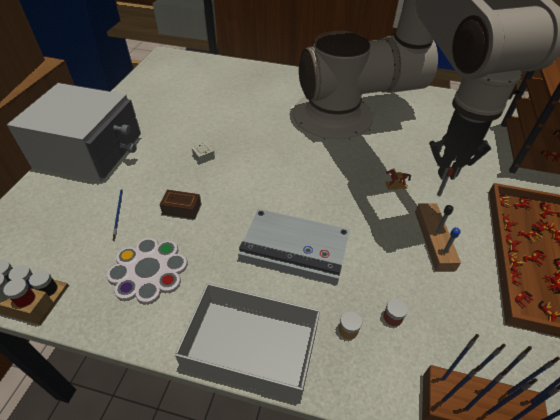

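The pin is out and held, with the knob near (450,170) in scene view. Next I'll get the jig edges, then hover over the hole and compare pin and ring in the same view.

```bash
python3 - <<'E'
from rig import robot, solver, cams
from h import *
np.set_printoptions(precision=1,suppress=True)
T=dict(np.load("top0.npz"));S=dict(np.load("scene0.npz"))
print("knob91",plane(T,(144.5,260.8),91),plane(S,(437.9,197.1),91))
g=cv2.cvtColor(T["image"],cv2.COLOR_RGB2GRAY).astype(float)
def edge(v,a,b):  # subpixel peak of gradient
    d=np.abs(np.diff(v[a:b]));i=d.argmax();w=d[max(0,i-1):i+2];return a+.5+(w*np.arange(max(0,i-1),max(0,i-1)+len(w))).sum()/w.sum()
L=np.array([(edge(g[r],219,229),r) for r in range(182,208,2)]);Rr=np.array([(edge(g[r],306,314),r) for r in range(182,208,2)])
B=np.array([(c,edge(g[:,c],215,223)) for c in range(236,302,3)]);F=np.array([(c,edge(g[:,c],173,180)) for c in range(230,306,3)])
def line(P,z):
    q=np.array([plane(T,p,z) for p in P])[:,:2].astype(np.float32);vx,vy,x,y=cv2.fitLine(q,cv2.DIST_HUBER,0,.01,.01).ravel();return np.array([x,y]),np.degrees(np.arctan2(vy,vx))
for n,P,z in(("L",L,28),("R",Rr,28),("B",B,28),("F40",F,40),("F28",F,28)): print(n,*line(P,z))
h=np.array([609.7,81.5]);
y=np.array([0,1.])
js=[(solver.inverse_kinematics(np.r_[h,100],down(s*y)),s) for s in(1,-1)];print(js)
s=min([j for j in js if j[0] is not None],key=lambda j:abs(j[0][5]))[1]
robot.goto(np.r_[h,150],down(s*y)); robot.move_l(np.r_[h,106],v=100); x=st(robot)
q=cams.snapshot("scene");np.savez("scene2.npz",**q)
e=x["eef_pos"]
print("exp foot",proj(S,e-[0,0,61.5]),"knob",proj(S,e+[0,0,17.5]),"ring",proj(S,np.r_[h,28]))
c=q["image"][170:270,270:370];cv2.imwrite("pics/s2.png",cv2.resize(c,(600,600),interpolation=cv2.INTER_CUBIC)[:,:,::-1])
E
```

```text
knob91 [414.3 323.1  91. ] [412.  322.1  91. ]
L [591.4 126.7] -1.018324
R [ 580.1 -112. ] -1.5995996
B [518.    6.5] 88.6541
F40 [634.2   4.4] 88.640396
F28 [635.9   5. ] 88.640396
[(array([ 0. ,  0.3,  1.5, -0. ,  1.3, -1.6]), 1), (array([ 0. ,  0.3,  1.5, -0. ,  1.3,  1.6]), -1)]
 t8.1 p [609.8  81.8 106.4] F [ 0.1 -0.7 -0.6] w16.6 ff39.1
exp foot [325.5 249.6] knob [329.2 227.7] ring [324.7 253.9]
```

View pics/s2.png

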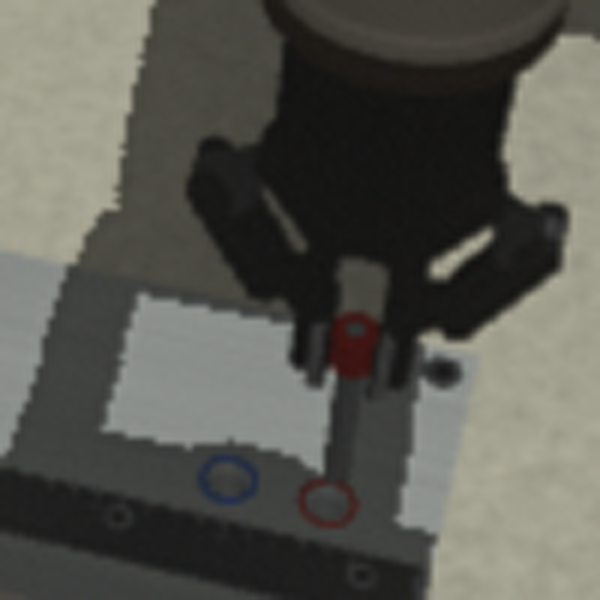

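The crop shows the ring at about (324.3,253.5) and the knob at (328.7,227.0), both about (-0.5,-0.6) px from prediction. So the pin sits over the hole to within about 1 mm, and I'll lower it under force guard.

```bash
python3 - <<'E'
from rig import robot, solver, cams
from h import *
np.set_printoptions(precision=1,suppress=True)
h=np.array([609.7,81.0])
offs=[(0,0),(1.5,0),(-1.5,0),(0,1.5),(0,-1.5),(2,2),(-2,2),(2,-2),(-2,-2)]
ok=False
for o in offs:
    robot.move_l(np.r_[h+o,93],v=60); z=93
    while z>67:
        z-=2; robot.move_l(np.r_[h+o,z],v=50); s=robot.get_state()
        if np.linalg.norm(s["contact_force"])>12: break
    st(robot,f"{o} z{z}")
    if s["eef_pos"][2]<72: ok=True;break
q=cams.snapshot("scene");np.savez("scene3.npz",**q)
c=q["image"][170:270,270:370];cv2.imwrite("pics/s3.png",cv2.resize(c,(500,500),interpolation=cv2.INTER_CUBIC)[:,:,::-1])
E
```

```text
(0, 0) z67 t11.8 p [610.1  81.   67.5] F [-0.4  0.4  4.8] w16.5 ff39.7
```

View pics/s3.png

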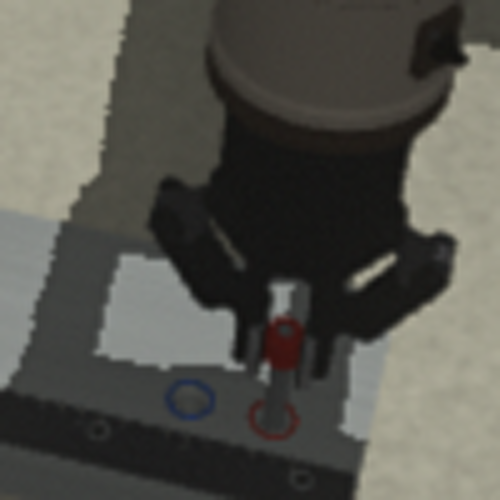

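The pin is in the hole at the predicted height (67.5). I'll press it home, release it, check it, and fetch the base.

```bash
python3 - <<'E'
from rig import robot, solver, cams
from h import *
np.set_printoptions(precision=1,suppress=True)
h=np.array([609.7,81.0])
for z in(66,65,64):
    robot.move_l(np.r_[h,z],v=50); s=st(robot,"press")
    if s["contact_force"][2]>12: break
robot.grip(45); st(robot,"rel")
robot.move_l(np.r_[h,150],v=150)
p=np.array([544.7,-312.5]);a=np.radians(5);y=np.array([np.cos(a),np.sin(a)])
js=[(solver.inverse_kinematics(np.r_[p,100],down(s*y)),s) for s in(1,-1)];print(js)
s=min([j for j in js if j[0] is not None],key=lambda j:abs(j[0][5]))[1]
robot.grip(84)
robot.goto(np.r_[p,100],down(s*y))
q=cams.snapshot("scene");np.savez("scene4.npz",**q)
a_=blob(mask(q,"red",(315,215,345,250)));print("knob",a_[:2],"exp",proj(q,[610.1,81,85]),plane(q,a_[0],85))
robot.move_l(np.r_[p,17],v=100); st(robot,"down")
robot.grip(45,60); robot.sleep(.2); st(robot,"grip")
robot.move_l(np.r_[p,120],v=120); st(robot,"up")
q2=cams.snapshot("scene");np.savez("scene5.npz",**q2)
c=np.hstack([q["image"][180:290,230:360],q2["image"][90:200,130:260]]);cv2.imwrite("pics/s5.png",cv2.resize(c,(780,330),interpolation=cv2.INTER_CUBIC)[:,:,::-1])
E
```

```text
press t12.1 p [610.6  81.   67.3] F [ 0.1  0.2 12.2] w16.6 ff40.4
rel t12.5 p [609.6  81.   65.8] F [-0.1  0.4  0.2] w45.3 ff0.0
[(array([-0.6,  0.3,  1.5, -0. ,  1.3, -0.7]), 1), (array([-0.6,  0.3,  1.5, -0. ,  1.3,  2.4]), -1)]
knob (array([326.7, 238.5]), np.int32(52)) exp [326.9 238.9] [609.2  80.2  85. ]
down t16.2 p [ 545.  -312.7   17.7] F [ 0.9 -0.3  0.3] w84.0 ff0.0
grip t16.8 p [ 545.  -312.7   17.9] F [-1.3  0.6  5.2] w54.6 ff64.3
up t17.8 p [ 544.4 -312.2  119.1] F [ 0.4  0.1 -0.9] w54.9 ff63.4
```

View pics/s5.png

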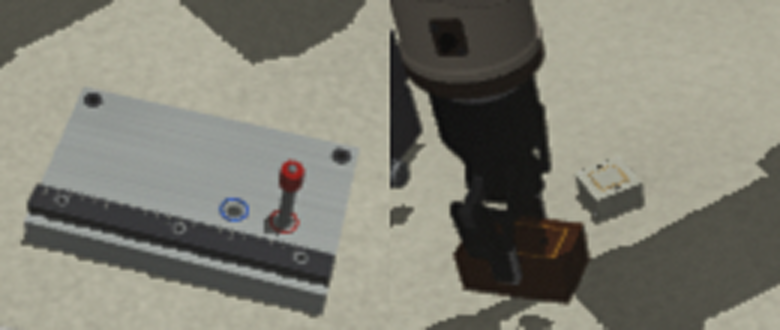

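The pin stands home and upright, with the knob 0.4 px from prediction, and the base is held level. I'll lower it onto the bed clear of the fence and pin, then press it in guarded steps.

```bash
python3 - <<'E'
from rig import robot, solver, cams
from h import *
np.set_printoptions(precision=1,suppress=True)
a=np.radians(-1.36);X=np.array([np.cos(a),np.sin(a)]);Y=np.array([-X[1],X[0]])
p=np.array([609.7,81.0])-50*Y-8*X-12*Y
robot.goto(np.r_[p,120],down(X)); st(robot,"above")
robot.move_l(np.r_[p,50],v=100)
z=50
while z>43:
    z-=1; robot.move_l(np.r_[p,z],v=60); s=robot.get_state()
    if s["contact_force"][2]>6: break
st(robot,f"bed z{z}")
robot.grip(45,100)
dx=dy=0
def push(dx,dy):
    robot.move_l(np.r_[p+dx*X+dy*Y,z],v=40); return robot.get_state()["contact_force"]
f=push(0,0);print("f0",f); b=f.copy()
while dx<14:
    dx+=1; f=push(dx,dy)
    if f[:2]@X<-12: break
st(robot,f"fence dx{dx}")
while dy<22:
    dy+=1; f=push(dx,dy)
    if f[:2]@Y<-16: break
st(robot,f"pin dy{dy}")
np.save("ps.npy",np.r_[p,z,dx,dy])
q=cams.snapshot("scene");np.savez("scene6.npz",**q)
c=q["image"][170:290,220:380];cv2.imwrite("pics/s6.png",cv2.resize(c,(800,600),interpolation=cv2.INTER_CUBIC)[:,:,::-1])
E
```

```text
above t19.1 p [600.3  18.2 119.9] F [ 0.2 -0.2 -1.2] w54.4 ff63.3
bed z45 t21.2 p [600.3  19.2  45.9] F [-5.7 -0.5 11.3] w54.8 ff64.9
f0 [-5.7  0.1 13.7]
fence dx9 t23.9 p [608.   19.   46.1] F [-21.3  -0.6  22.6] w54.4 ff105.4
pin dy2 t24.4 p [608.1  19.2  46.2] F [-21.3 -16.3  23.5] w54.1 ff105.3
```

View pics/s6.png

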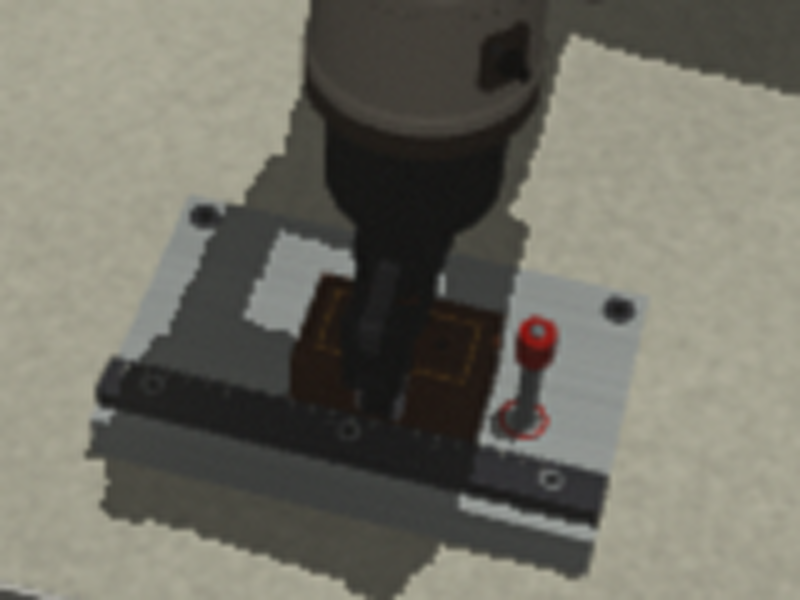

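The base is against the fence, but its end is still about 10 mm short of the pin. The 16 N along y is only friction, since the down force is too high at 23 N. I'll ease off the fence and bed, slide to the pin, then press both ways.

```bash
python3 - <<'E'
from rig import robot, solver, cams
from h import *
np.set_printoptions(precision=1,suppress=True)
a=np.radians(-1.36);X=np.array([np.cos(a),np.sin(a)]);Y=np.array([-X[1],X[0]])
ps=np.load("ps.npy");p,z=ps[:2],ps[2]
def push(dx,dy,z):
    robot.move_l(np.r_[p+dx*X+dy*Y,z],v=40); return st(robot,f"{dx} {dy} {z}")["contact_force"]
push(6,2,z); f=push(6,2,z+.5)
if f[2]>9: z+=.7; push(6,2,z)
z+=.5
dx,dy=6,2
while dy<24:
    dy+=1 ; f=push(dx,dy,z)
    if f[:2]@Y<-14: break
while dx<14:
    dx+=.7; f=push(dx,dy,z)
    if f[:2]@X<-18: break
np.save("ps.npy",np.r_[p,z,dx,dy])
q=cams.snapshot("scene");np.savez("scene7.npz",**q)
c=q["image"][170:290,220:380];cv2.imwrite("pics/s7.png",cv2.resize(c,(800,600),interpolation=cv2.INTER_CUBIC)[:,:,::-1])
E
```

```text
6 2 45.0 t24.7 p [606.6  20.3  46.1] F [-4.  -6.5 13.5] w53.8 ff105.3
6 2 45.5 t24.9 p [606.5  20.7  46.2] F [-2.5 -4.2  8. ] w54.0 ff105.9
6 3 45.5 t25.2 p [606.7  21.7  46.2] F [-1.  -3.3  6.3] w54.1 ff105.8
6 4 45.5 t25.4 p [606.8  22.7  46.2] F [-0.6 -3.   7.3] w54.1 ff105.8
6 5 45.5 t25.7 p [606.9  23.7  46.2] F [-0.8 -4.   6.7] w53.9 ff105.8
6 6 45.5 t25.9 p [606.9  24.7  46.2] F [ 1.4 -2.8  7. ] w53.8 ff105.7
6 7 45.5 t26.2 p [606.9  25.7  46.1] F [ 0.3 -2.4  6.9] w54.0 ff105.7
6 8 45.5 t26.4 p [606.9  26.7  46.2] F [ 0.1 -3.9  7.2] w54.1 ff105.7
6 9 45.5 t26.7 p [607.   27.7  46.1] F [ 0.9 -3.3  7. ] w54.1 ff105.7
6 10 45.5 t26.9 p [607.   28.7  46.2] F [ 0.4 -3.9  8. ] w53.9 ff105.7
6 11 45.5 t27.2 p [607.   29.7  46.2] F [-0.3 -3.8  6.9] w53.8 ff105.7
6 12 45.5 t27.4 p [607.   30.7  46.2] F [-0.3 -3.1  6.7] w53.8 ff105.7
6 13 45.5 t27.7 p [607.1  31.7  46.1] F [ 0.6 -3.5  6.6] w53.8 ff105.7
6 14 45.5 t27.9 p [607.1  32.5  46.2] F [-0.2 -5.   6.1] w53.6 ff105.7
6 15 45.5 t28.2 p [607.   32.9  46.2] F [ -1.8 -10.7   7.3] w53.6 ff105.7
6 16 45.5 t28.4 p [607.1  33.3  46.3] F [ -2.8 -16.    8.2] w54.0 ff106.1
6.7 16 45.5 t28.7 p [607.6  33.2  46.3] F [ -4.1 -16.1   9.7] w54.0 ff106.1
7.4 16 45.5 t28.9 p [608.1  33.2  46.2] F [ -5.2 -16.4  10.8] w53.6 ff106.3
8.1 16 45.5 t29.2 p [608.3  33.2  46.2] F [-11.3 -16.2  13.5] w53.9 ff106.5
8.799999999999999 16 45.5 t29.4 p [608.3  33.2  46.2] F [-16.7 -16.7  17.7] w53.8 ff107.0
9.499999999999998 16 45.5 t29.7 p [608.4  33.2  46.2] F [-23.8 -16.9  21.7] w53.7 ff107.5
```

View pics/s7.png

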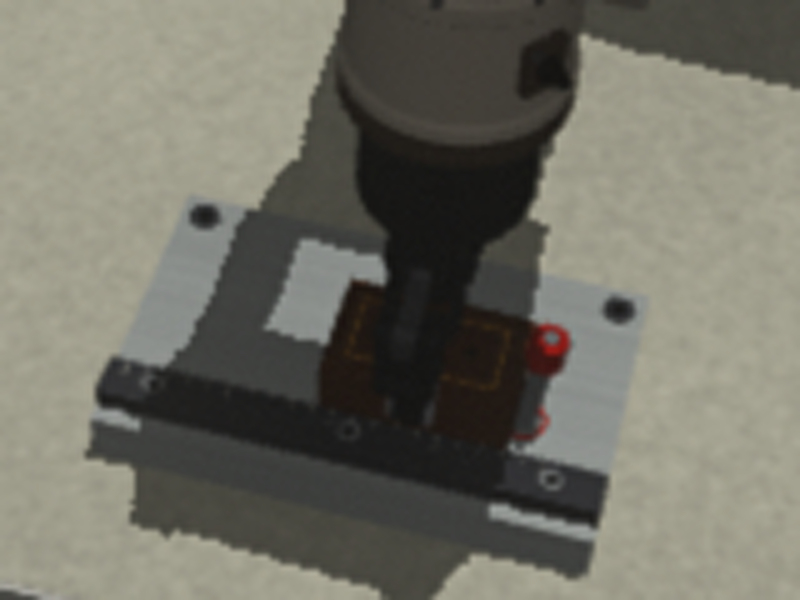

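Base is now against both pin and fence: motion stalls at x 608.3 and y 33.2 while force rises. I'll firm up the pin push slightly, check the twisting moment for squareness, and see that it holds.

```bash
python3 - <<'E'
from rig import robot, solver, cams
from h import *
np.set_printoptions(precision=2,suppress=True)
a=np.radians(-1.36);X=np.array([np.cos(a),np.sin(a)]);Y=np.array([-X[1],X[0]])
ps=np.load("ps.npy");p,z,dx,dy=ps[:2],*ps[2:]
print(robot.get_state()["wrist_torque"])
robot.move_l(np.r_[p+dx*X+(dy+1)*Y,z],v=40); s=st(robot); print(s["wrist_torque"],Ro.from_rotvec(s["eef_rot"]).as_matrix())
robot.sleep(1); s=st(robot); print(s["wrist_torque"])
q=cams.snapshot("scene");t=cams.snapshot("top")
a_=blob(mask(q,"red",(315,220,345,250)));print(plane(q,a_[0],85))
c=np.hstack([cv2.resize(q["image"][205:275,280:350],(400,400),interpolation=cv2.INTER_CUBIC),cv2.resize(t["image"][160:220,215:275],(400,400),interpolation=cv2.INTER_CUBIC)])
cv2.imwrite("pics/s8.png",c[:,:,::-1])
E
```

```text
[-2.68  3.95  0.6 ]
 t30.0 p [608.4  33.3  46.2] F [-24.3 -25.6  22.4] w53.8 ff107.5
[-3.95  4.1   0.59] [[ 0.02  1.   -0.  ]
 [ 1.   -0.02 -0.  ]
 [-0.   -0.   -1.  ]]
 t31.0 p [608.4  33.3  46.2] F [-24.3 -24.8  22.9] w53.3 ff107.5
[-3.94  4.04  0.58]
[610.57  84.99  85.  ]
```

View pics/s8.png

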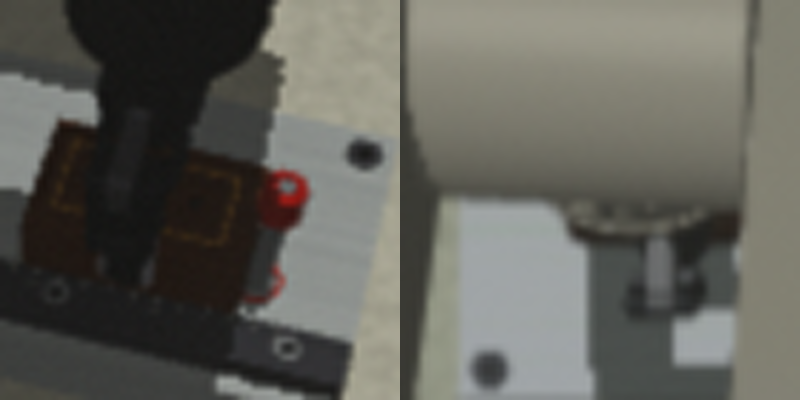

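The scene crop shows the base end on the pin shank, with the pin leaning only within its play, and the long side on the fence. The 0.6 N m moment biases the pressure towards the pin end, so I'll ease it with a tiny yaw and hand in if all holds.

```bash
python3 - <<'E'
from rig import robot, solver, cams
from h import *
np.set_printoptions(precision=2,suppress=True)
a=np.radians(-1.36);X=np.array([np.cos(a),np.sin(a)]);Y=np.array([-X[1],X[0]])
ps=np.load("ps.npy");p,z,dx,dy=ps[:2],*ps[2:]
for d in(.25,.5,.75):
    b=a+np.radians(d)
    robot.move_l(np.r_[p+dx*X+(dy+1)*Y,z],down([np.cos(b),np.sin(b)]),v=40); robot.sleep(.2); s=st(robot,d); print(s["wrist_torque"])
    if abs(s["wrist_torque"][2])<.25: break
robot.sleep(.5); s=st(robot)
F=s["contact_force"]
if -45<F[0]<-12 and -45<F[1]<-12 and abs(s["wrist_torque"][2])<.6: print(robot.close_job())
E
```

```text
0.25 t31.6 p [608.5  33.2  46.2] F [-22.8 -25.1  21.7] w53.7 ff107.5
[-3.96  3.91  0.28]
0.5 t32.0 p [608.5  33.2  46.2] F [-23.8 -25.   22.3] w53.9 ff107.6
[-3.96  3.93 -0.44]
0.75 t32.5 p [608.6  33.2  46.2] F [-23.6 -25.6  22.3] w53.9 ff107.7
[-3.94  3.86 -1.2 ]
 t33.0 p [608.5  33.2  46.2] F [-23.6 -25.8  22.4] w53.8 ff107.7
```

The moment changes sign near 0.3°, so I'll set that yaw and hand in.

```bash
python3 - <<'E'
from rig import robot, solver, cams
from h import *
a=np.radians(-1.36);X=np.array([np.cos(a),np.sin(a)]);Y=np.array([-X[1],X[0]])
ps=np.load("ps.npy");p,z,dx,dy=ps[:2],*ps[2:]
for d in(.4,.3,.2,.1,0):
    b=a+np.radians(d)
    robot.move_l(np.r_[p+dx*X+(dy+1)*Y,z],down([np.cos(b),np.sin(b)]),v=40); robot.sleep(.2); s=st(robot,d); print(s["wrist_torque"])
    if s["wrist_torque"][2]>-.3: break
F=s["contact_force"]
if F[0]<-12 and F[1]<-12: print(robot.close_job())
E
```

```text
0.4 t33.4 p [608.5  33.2  46.2] F [-23.2 -26.   21.9] w53.9 ff107.6
[-3.93744406  3.92018719 -0.09175077]
the job is handed in; nothing more can be done
None
```

The job is handed in: the red pin is home in the red-ringed hole, and the base is held flat on the bed, pressed against the fence with about 23 N and the pin with about 26 N, at 33 s of the 54 s allowed.

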